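Click the light baffle's mast onto its post

TASK

Take the light baffle (the tall tube with the black plate) off its parking peg and slide it down over the steel post in the foot until it sits fully home, then turn it on the post until the post's spring button clicks out through the hole in the tube. Work gently: do not ram the tube down and do not keep twisting once the button has caught; leave the baffle standing there by itself and the other things on the bench as they are.

Things in the scene. Friction and masses are not known exactly. Their poses are not given: they have to be found in the camera images.
- mast: The light baffle: upright aluminium tube 190 mm tall, 33 mm outside, 27.5 mm bore, about 0.26 kg, flat black cap on top, a ferrule at the foot, a hole and a black plate. Above 130 mm it is bare and may be gripped from any side. Origin: on the axis at the ferrule's bottom; z up the tube, x towards the hole, plate at -x. Starts upright on one of the stand's two pegs, slab top at its origin.
- mouth (a point): The mast's bottom centre (its origin): ferrule 44 mm in diameter, 14 mm tall, with a bell mouth 38.6 mm wide at the bottom, narrowing to the 27.5 mm bore 10 mm up. Lowered over the post, the bell presses the spring button in; that takes about 3 to 12 N downward.
- hole (a point): Middle of the mast's hole on the tube's outer face: 9.5 mm wide and high, 24 mm above the mast's bottom, on its +x side.
- plate (a point): Middle of the mast's black plate, 85 x 85 x 3 mm: it reaches from 20 to 105 mm from the tube's axis along the mast's -x and from 45 to 130 mm above its bottom.
- stand: Accessory stand, fixed: a grey slab 110 x 240 x 12 mm with two upright black pegs 24 mm in diameter, tops 55 mm above the bench, 65 mm either side of its middle along its own y. Origin: middle of its underside. Tubes stand on the slab's top at 12 mm, slipped loosely over the pegs.
- spare: A short plain tube 85 mm tall (same 33 mm tube and 44 mm ferrule, no plate, no hole), standing on the other peg; stays there. Origin: on its axis at its bottom.
- foot: Foot, fixed to the bench: steel base plate 90 x 70 x 12 mm and an aluminium post holder 48 mm in diameter, whose top at 38 mm is the shoulder where the ferrule comes to sit; small clamp screw on its -y side. From it a steel post 25 mm in diameter, tapered at the top, rises to 100 mm above the bench. Origin: on the post's axis at bench level; z up.
- shoulder (a point): Point on the post's axis at the height of the shoulder (38 mm above the bench), fixed to the foot, axes as the foot's: the mast's origin lies here when it is fully home. The post is clamped in the holder at any angle (holds 4 N m): its button looks sideways within 0.9 rad either side of this x axis. That angle is not measured: see it or find it by turning the tube.
- button (a joint): Spring button in the post's side: brass pin 7 mm in diameter, bevelled tip, centre 24 mm above the shoulder, 6 mm proud. Value (m): 0 out, grows as pressed in, at most 0.0065; 0.0024 to 0.006 while the tube's wall covers it, below 0.001 once sprung into the hole. Spring 2.5 N out, 5 N in. In the hole it has about 0.08 rad of play either way, then locks the tube against turning and lifting.
- dishes: Two stacked Petri dishes, 91 mm in diameter, 33 mm tall; bystander. Origin: centre of the underside.
- oil: Small amber immersion-oil bottle, 32 mm in diameter, 65 mm tall; bystander. Origin: centre of the underside.
- objective: Microscope objective standing on its thread, 34 mm in diameter, 48 mm tall; bystander. Origin: centre of the underside.
- driver: Screwdriver lying on the bench, 190 mm long; bystander. Origin: on the bench under the tool.
- camera: Small black cube camera 50 x 50 x 63 mm; bystander. Origin: centre of the underside.
- slidebox: Slide box 100 x 200 x 37 mm lying flat; bystander. Origin: centre of the underside.
There are look-alikes about, which are no part of the job. What is shaped like the foot but orange, purple or red is not meant.

How it is judged:
By the outcome, as a careful person would: the job done as asked, in the order asked, and still so for the second after the job is handed in, with the robot touching nothing.
It also fails if it takes over 61 s, if anything falls off the work surface, if the arm or the gripper's body presses on something with over 40 N, if the wrist force passes 120 N, or if a joint passes its speed limit or range.

ROBOT

A 6-joint arm with a two-finger parallel gripper is mounted at the origin on the work surface. World frame = base frame: x ahead of the robot, y to its left, z up, the work surface at z = 0. Lengths are in m, angles in rad, forces in N, time in s.
With the tool pointing down it reaches from about 0.325 to 0.85 m from the base axis. Payload 15.5 kg.
Tool frame: the origin (TCP) lies on the centre line of the jaws, within the pads' length; the fingertips stand 22 mm ahead of it and the grasp point (between the pads) lies 3 mm ahead of it; z points along the fingers, y is the line along which they close (so a half turn about z gives the same grasp; the last joint's range is limited). The gripper opens to 91 mm and grips with 3 to 60 N. Pads are 32 mm wide; open, the fingers measure 118 mm over their backs; the gripper's body (76 mm by 178 mm) begins 60 mm behind the grasp point.
Start: joints at [1.03, 0.494, 1.345, -0, 1.302, -0.096], TCP at [0.269, 0.564, 0.236] pointing down, gripper open.
Joint ranges: [-2.91, 2.91], [-0.82, 2.16], [0.22, 2.67], [-1.22, 4.37], [0.12, 2.79], [-3.08, 3.08]. Speed limits (rad/s): [1.89, 1.89, 2.57, 3.01, 3.01, 3.01].

INTERFACE

Orientations are given as [roll, pitch, yaw] about the fixed x, y, z axes, in that order (R = Rz(yaw) Ry(pitch) Rx(roll)).
In Python, from workcell import ctrl, viewer, order gives the robot as it stands.
- The arm moves only by the tool apply_moves, never from a script. Its argument "plan" is a list of rows, each an object of numbers: "wx", "wy", "wz": the turn, a rotation vector about the world's x, y, z each as a share of 0.08 rad, from -1 to 1; "x", "y", "z": the shift along the world's x, y, z each as a share of 0.15 m, from -1 to 1; "hand": the gripper command: -1 is shut, 1 is fully open, values between are in proportion. In form: [{"wx": .., "wy": .., "wz": .., "x": .., "y": .., "z": .., "hand": ..}, ...]. A call has 1 to 20 rows; each row shifts and turns the commanded pose from where the row before left it; what a row does not reach is not made up. A row lasts 1/12 s, in which the tool goes at most 41.7 mm and 7.16 degrees, less where a joint would pass 70% of its speed; a pose out of reach is approached as far as the arm can. A call with a number of a shift or a turn outside -1 to 1 is refused whole. A call with a gripper value outside its range is refused whole. The fingers move at their own pace and stop on an object; "grip_force" is the grip in N (left out, the last holds). Time passes only in rows, so rows that do not move let the fingers close. It gives the time, the measured TCP pose, the force, the opening and the grip force at its end, in the units of the state.
- ctrl.get_state(): the state, without advancing time (a new reading comes with each control period).
- viewer.camera(name): name is "side" or "top" or "wrist"; returns (picture, depth): 480x640x3 uint8, blue, green, red; 480x640 float32, m along the optical axis (not along the pixel's ray), 0 where there is no reading.
- viewer.camera_info(name): a dict with "fx", "fy", "cx", "cy" (pixels), "cam_to_world" (4x4, takes a point from camera to world coordinates); the wrist camera has in their place "T_tool_cam" (4x4, takes a point from camera to tool coordinates, whose origin is the TCP and whose axes are the flange's). Camera axes: x right, y up, looking along -z (the intrinsics and any distortion apply to the point x, -y, -z); pixel columns grow to the right and rows downward; lengths in m; the calibration is good to about 2 mm. The wrist camera is an equidistant fisheye: a pixel r from the principal point sees the ray r / f radians off the axis. A picture is of the moment at which its call begins: read the wrist's pose just before it. camera_info takes no time and is no camera call.
- order.close_job(): hands the job in; it is judged then, once.
The state is a dict: "t": time; "joint_positions": joint angles; "joint_vel": joint speeds; "joint_torque": joint torques, N m; "tcp_pos": TCP position; "orientation": TCP orientation; "force": force on the tool from outside, world axes, zero at the start; "torque": the same for the moment, N m; "finger_gap": opening from 0.0 (shut) to 1.0 (fully open); "gripper_force": force on a finger pad.
Only numpy, scipy, OpenCV 4.12 (cv2) and the standard library are available. Lean on these libraries where they do the work, as an engineer would, in place of code of your own. Each camera call takes 0.05 s, during which the arm holds its last target. There are 200 camera calls.

## Working session

There is one attempt and no reset: what is moved stays moved. The work goes in short steps, Python scripts to look and compute and a tool call to move; the robot and the scene stay as the last step left them, time stands still between calls to the robot, and variables do not carry over. Pictures are saved under pics/ and viewed, at most 10 in all, crops included, and the job is handed in when it is done.

Besides the shell and the picture viewer there is one more tool, called after "Call:" by a JSON object that holds its "name" and its "arguments", one argument or row to a line. apply_moves: Moves the arm, as the interface text tells. Its arguments: {"type":"object","properties":{"plan":{"type":"array"},"grip_force":{"type":"number"}},"required":["plan"]}

```bash
mkdir -p pics && cat > h.py <<'E'
import numpy as np, cv2
from workcell import ctrl, viewer, order
def save(n,f): 
    im,d=viewer.camera(n); cv2.imwrite(f'pics/{f}.png',im); np.save(f'pics/{f}.npy',d); return im,d
def pt(n,u,v,d):
    """pixel+depth -> world"""
    c=viewer.camera_info(n); p=np.array([(u-c['cx'])/c['fx']*d,-(v-c['cy'])/c['fy']*d,-d,1]); return (c['cam_to_world']@p)[:3]
def onz(n,u,v,z):
    c=viewer.camera_info(n); T=np.array(c['cam_to_world']); r=T[:3,:3]@np.array([(u-c['cx'])/c['fx'],-(v-c['cy'])/c['fy'],-1]); o=T[:3,3]
    return o+r*(z-o[2])/r[2]
E
python3 - <<'E'
from h import *
s=ctrl.get_state(); print(s)
for n in('top','side'):
    save(n,n+'0'); c=viewer.camera_info(n); print({k:(v if k!='cam_to_world' else np.round(v,3).tolist()) for k,v in c.items()})
print(viewer.camera_info('wrist'))
E
```

```text
{'t': 0.0, 'joint_positions': array([ 1.02953201e+00,  4.94243774e-01,  1.34612885e+00, -3.38634107e-06,
        1.30250751e+00, -9.55065914e-02]), 'joint_vel': array([ 5.37165275e-04,  1.23390402e-04,  5.86391161e-04, -1.85520508e-03,
        3.74837117e-05, -8.27618098e-04]), 'joint_torque': array([-1.44378610e-04, -8.78802967e+01, -3.81870031e+01,  7.08131120e-02,
        5.31190401e-02, -2.06286973e-04]), 'tcp_pos': array([0.26928066, 0.56361954, 0.23530135]), 'orientation': array([-3.14031073e+00, -1.19526994e-04,  2.69583575e+00]), 'force': array([-0.49992751,  0.34236447,  0.32624107]), 'torque': array([-0.02600566,  0.00893325, -0.03350401]), 'gripper_force': 0.0, 'finger_gap': 0.9998286252790899}
{'fx': 551.7114034043497, 'fy': 551.7114034043497, 'cx': 308.02836177786537, 'cy': 239.7196632432589, 'cam_to_world': [[0.011, 0.984, -0.18, 0.28], [-1.0, 0.014, 0.015, -0.054], [0.017, 0.18, 0.984, 1.653], [0.0, 0.0, 0.0, 1.0]]}
{'fx': 524.2572087611059, 'fy': 524.2572087611059, 'cx': 313.7322648021224, 'cy': 239.41757537259693, 'cam_to_world': [[0.857, 0.3, -0.418, -0.002], [-0.514, 0.523, -0.68, -0.965], [0.015, 0.798, 0.603, 0.872], [0.0, 0.0, 0.0, 1.0]]}
{'fx': 371.64829954431775, 'fy': 371.64829954431775, 'cx': 319.9610132367739, 'cy': 239.79393958038295, 'T_tool_cam': array([[-8.23723324e-04,  9.62411247e-01,  2.71595125e-01,
         7.54365323e-02],
       [ 9.99999081e-01,  1.08521501e-03, -8.12608714e-04,
         1.11444744e-03],
       [-1.07680287e-03,  2.71594207e-01, -9.62411257e-01,
        -1.49934387e-01],
       [ 0.00000000e+00,  0.00000000e+00,  0.00000000e+00,
         1.00000000e+00]])}
```

View pics/top0.png

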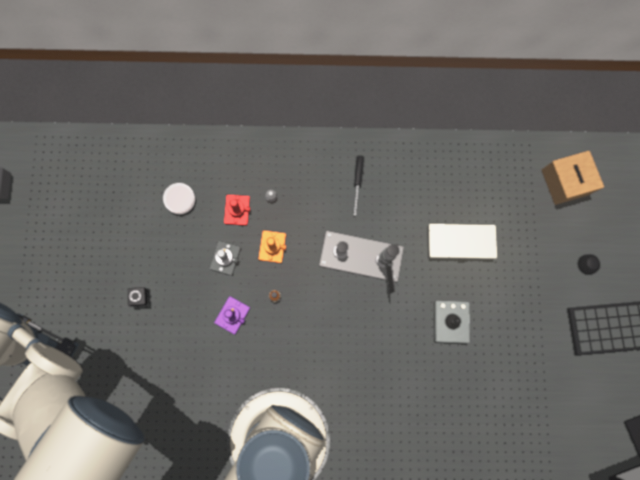

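View pics/side0.png

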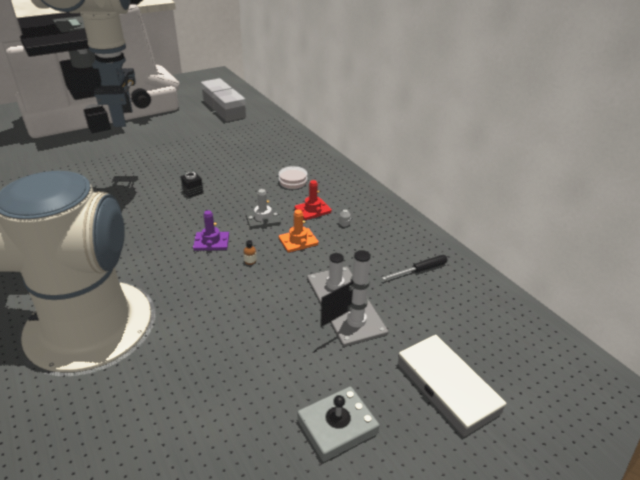

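Top view: the steel/black foot is at (224,258). The look-alikes are orange (272,246), red (237,209) and purple (232,315). The bare metal one fits, because coloured ones are excluded. The mast is at (388,258) with its plate at (390,285), tall with a black plate, unlike the short spare at (341,250). I'll confirm with one enlarged crop.

```bash
python3 - <<'E'
from h import *
t=cv2.imread('pics/top0.png'); s=cv2.imread('pics/side0.png')
def cr(im,u0,u1,v0,v1): return cv2.resize(im[v0:v1,u0:u1],(400,300),interpolation=cv2.INTER_CUBIC)
a=np.vstack([np.hstack([cr(t,194,254,235,280),cr(t,315,415,220,295)]),np.hstack([cr(s,235,295,180,225),cr(s,285,405,240,330)])])
cv2.imwrite('pics/crop0.png',a)
d=np.load('pics/top0.npy')
for u,v in[(224,258),(272,246),(388,258),(390,252),(385,262),(341,247),(390,285)]: print(u,v,pt('top',u,v,d[v,u]).round(3))
d=np.load('pics/side0.npy')
for u,v in[(361,256),(336,258),(262,192),(335,305)]: print(u,v,pt('side',u,v,d[v,u]).round(3))
E
```

```text
224 258 [0.512 0.164 0.073]
272 246 [0.548 0.026 0.08 ]
388 258 [ 0.506 -0.297  0.153]
390 252 [ 0.516 -0.295  0.199]
385 262 [ 0.506 -0.3    0.08 ]
341 247 [ 0.545 -0.172  0.099]
390 285 [ 0.44  -0.314  0.078]
361 256 [ 0.517 -0.307  0.204]
336 258 [ 0.544 -0.18   0.098]
262 192 [0.521 0.161 0.102]
335 305 [ 0.456 -0.312  0.099]
```

View pics/crop0.png

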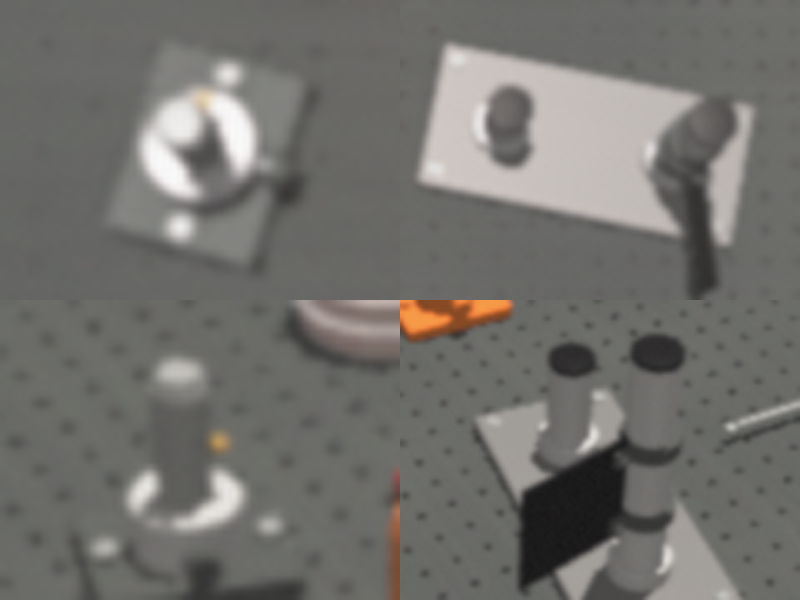

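The crop confirms it: bare-metal foot with its brass button visible (top ≈(224.5,250), side ≈(268,201)), and the tall mast with the black plate. Now I'll measure with rays.

```bash
python3 - <<'E'
from h import *
def tri(a,b):
    P=[];D=[]
    for n,(u,v) in(('top',a),('side',b)):
        p=onz(n,u,v,0);q=onz(n,u,v,.3);P.append(p);D.append((q-p)/np.linalg.norm(q-p))
    A=[np.eye(3)-np.outer(d,d) for d in D]
    return np.linalg.solve(A[0]+A[1],A[0]@P[0]+A[1]@P[1])
for nm,a,b,z in(('cap',(393.3,250.8),(362,255.6),.202),('post',(221.5,253.8),(262,190.8),.1),('button',(224.5,250),(267.9,201.2),.062),('spare',(342.5,246.5),(336.5,257.7),.097)):
    print(nm,tri(a,b).round(4),onz('top',*a,z).round(4),onz('side',*b,z).round(4))
# foot base plate & screws : side clamp; holder ring center top crop(199,148) z=.038
print('ring',onz('top',194+199*.15,235+148*.15,.038),'clamp',onz('top',194+288*.15,235+185*.15,.025))
print('screws',onz('top',194+228*.15,235+73*.15,.012),onz('top',194+180*.15,235+228*.15,.012))
# plate: dark points in the side view by depth
d=np.load('pics/side0.npy');im=cv2.imread('pics/side0.png')
P=np.array([pt('side',u,v,d[v,u]) for v in range(285,325) for u in range(318,356) if im[v,u].max()<45])
P=P[(P[:,2]>.07)&(P[:,2]<.135)]
m=np.median(P,0);c=P[:,:2]-m[:2];c=c[np.hypot(*c.T)<.08];w,V=np.linalg.eigh(c.T@c);print(m,len(P),V[:,1],P.min(0),P.max(0))
E
```

```text
cap [ 0.52   -0.3044  0.2012] [ 0.5187 -0.3036  0.202 ] [ 0.5208 -0.3055  0.202 ]
post [0.5218 0.1673 0.1019] [0.5203 0.1682 0.1   ] [0.5249 0.1696 0.1   ]
button [0.5381 0.1647 0.064 ] [0.5375 0.1654 0.062 ] [0.5405 0.1673 0.062 ]
spare [ 0.5472 -0.1764  0.0949] [ 0.5465 -0.1761  0.097 ] [ 0.5461 -0.1786  0.097 ]
ring [0.51980561 0.16980029 0.038     ] clamp [0.50559983 0.13141695 0.025     ]
screws [0.55803744 0.16163932 0.012     ] [0.487347   0.18051284 0.012     ]
[ 0.45631288 -0.31272481  0.10328683] 614 [-0.99159328 -0.12939382] [ 0.41749956 -0.31995004  0.0700188 ] [ 0.5020997  -0.30532057  0.1349163 ]
```

Call:
{"name": "apply_moves", "arguments": {
  "plan": [
    {"x": 0.134, "y": -0.187, "hand": 1},
    {"x": 0.134, "y": -0.187, "hand": 1},
    {"x": 0.134, "y": -0.187, "hand": 1},
    {"x": 0.134, "y": -0.187, "hand": 1},
    {"x": 0.134, "y": -0.187, "hand": 1},
    {"x": 0.134, "y": -0.187, "hand": 1},
    {"x": 0.134, "y": -0.187, "hand": 1},
    {"x": 0.134, "y": -0.187, "hand": 1},
    {"x": 0.134, "y": -0.187, "hand": 1},
    {"x": 0.134, "y": -0.187, "hand": 1},
    {"x": 0.134, "y": -0.187, "hand": 1},
    {"x": 0.134, "y": -0.187, "hand": 1},
    {"x": 0.134, "y": -0.187, "hand": 1},
    {"x": 0.134, "y": -0.187, "hand": 1},
    {"hand": 1},
    {"hand": 1}
  ]
}}

```text
$.plan[0]: bad value
```

```bash
python3 - <<'E'
from h import *
s=ctrl.get_state(); print(s['tcp_pos'],s['orientation'],s['joint_positions'],s['force'])
np.save('pics/w1s.npy',np.r_[s['tcp_pos'],s['orientation']]); save('wrist','w1')
E
```

```text
[0.26935441 0.56364866 0.23541536] [-3.14054375e+00 -8.82189409e-05  2.69578589e+00] [ 1.02945926e+00  4.94113784e-01  1.34603090e+00 -1.26868283e-05
  1.30250051e+00 -9.55269860e-02] [0.59073546 0.33335369 0.57751395]
```

Call:
{"name": "apply_moves", "arguments": {
  "plan": [
    {"x": 0.2, "y": -0.1, "hand": 1},
    {"x": 0.2, "y": -0.1, "hand": 1},
    {"x": 0.2, "y": -0.1, "hand": 1},
    {"x": 0.2, "y": -0.1, "hand": 1},
    {"hand": 1},
    {"hand": 1}
  ]
}}

```text
$.plan[0]: bad value
```

```bash
python3 - <<'E'
from h import *
s=ctrl.get_state(); print(s['tcp_pos'],s['orientation'],s['joint_positions'],s['force'])
np.save('pics/w2s.npy',np.r_[s['tcp_pos'],s['orientation']]); save('wrist','w2')
a=cv2.imread('pics/w1.png');b=cv2.imread('pics/w2.png')
cv2.imwrite('pics/w12.png',cv2.resize(np.hstack([a,b]),(800,300),interpolation=cv2.INTER_AREA))
E
```

```text
[0.26933474 0.56369106 0.23548451] [-3.14067432e+00 -9.23518928e-05  2.69579240e+00] [ 1.02951267e+00  4.94032284e-01  1.34597640e+00  4.54163459e-06
  1.30250692e+00 -9.54846593e-02] [ 0.13234888 -0.32440409  0.04415414]
```

View pics/w12.png

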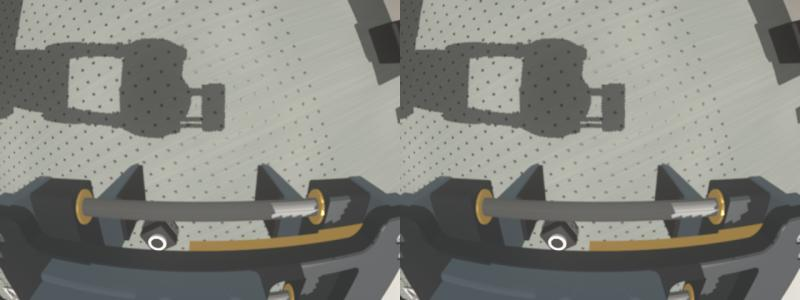

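Call:
{"name": "apply_moves", "arguments": {
  "plan": [
    {"wx": 0, "wy": 0, "wz": 0, "x": 0.167, "y": -0.202, "z": 0, "hand": 1},
    {"wx": 0, "wy": 0, "wz": 0, "x": 0.167, "y": -0.202, "z": 0, "hand": 1},
    {"wx": 0, "wy": 0, "wz": 0, "x": 0.167, "y": -0.202, "z": 0, "hand": 1},
    {"wx": 0, "wy": 0, "wz": 0, "x": 0.167, "y": -0.202, "z": 0, "hand": 1},
    {"wx": 0, "wy": 0, "wz": 0, "x": 0.167, "y": -0.202, "z": 0, "hand": 1},
    {"wx": 0, "wy": 0, "wz": 0, "x": 0.167, "y": -0.202, "z": 0, "hand": 1},
    {"wx": 0, "wy": 0, "wz": 0, "x": 0.167, "y": -0.202, "z": 0, "hand": 1},
    {"wx": 0, "wy": 0, "wz": 0, "x": 0.167, "y": -0.202, "z": 0, "hand": 1},
    {"wx": 0, "wy": 0, "wz": 0, "x": 0.167, "y": -0.202, "z": 0, "hand": 1},
    {"wx": 0, "wy": 0, "wz": 0, "x": 0.167, "y": -0.202, "z": 0, "hand": 1},
    {"wx": 0, "wy": 0, "wz": 0, "x": 0.167, "y": -0.202, "z": 0, "hand": 1},
    {"wx": 0, "wy": 0, "wz": 0, "x": 0.167, "y": -0.202, "z": 0, "hand": 1},
    {"wx": 0, "wy": 0, "wz": 0, "x": 0.167, "y": -0.202, "z": 0, "hand": 1},
    {"wx": 0, "wy": 0, "wz": 0, "x": 0.167, "y": -0.202, "z": 0, "hand": 1},
    {"wx": 0, "wy": 0, "wz": 0, "x": 0, "y": 0, "z": 0, "hand": 1},
    {"wx": 0, "wy": 0, "wz": 0, "x": 0, "y": 0, "z": 0, "hand": 1}
  ]
}}

```text
t: 1.53
tcp_pos: [0.6211, 0.1379, 0.2354]
orientation: [-3.141, -0.0, 2.693]
force: [0.3, 0.2, 0.0]
finger_gap: 1.002
gripper_force: 0.0
```

```bash
python3 - <<'E'
from h import *
s=ctrl.get_state(); print(s['tcp_pos'],s['orientation'],s['joint_positions'],s['force'])
np.save('pics/w1s.npy',np.r_[s['tcp_pos'],s['orientation']]); save('wrist','w1')
E
```

```text
[0.62106242 0.13793142 0.23537539] [-3.14130377e+00 -3.79194062e-04  2.69287363e+00] [ 1.24742123e-01  5.10295002e-01  1.31631958e+00 -3.81813870e-05
  1.31545334e+00 -9.97325584e-01] [0.31765211 0.23845452 0.04349047]
```

Call:
{"name": "apply_moves", "arguments": {
  "plan": [
    {"wx": 0, "wy": 0, "wz": 0, "x": 0.233, "y": -0.1, "z": 0, "hand": 1},
    {"wx": 0, "wy": 0, "wz": 0, "x": 0.233, "y": -0.1, "z": 0, "hand": 1},
    {"wx": 0, "wy": 0, "wz": 0, "x": 0, "y": 0, "z": 0, "hand": 1},
    {"wx": 0, "wy": 0, "wz": 0, "x": 0, "y": 0, "z": 0, "hand": 1}
  ]
}}

```text
t: 1.92
tcp_pos: [0.6904, 0.1103, 0.2353]
orientation: [-3.141, -0.001, 2.696]
force: [0.1, 0.4, 0.2]
finger_gap: 1.002
gripper_force: 0.0
```

```bash
python3 - <<'E'
from h import *
s=ctrl.get_state(); print(s['tcp_pos'],s['orientation'],s['joint_positions'],s['force'])
np.save('pics/w2s.npy',np.r_[s['tcp_pos'],s['orientation']]); save('wrist','w2')
a=cv2.imread('pics/w1.png');b=cv2.imread('pics/w2.png')
cv2.imwrite('pics/w12.png',np.vstack([a[:300,:],b[:300,:]]))
E
```

```text
[0.69040287 0.11027266 0.23527841] [-3.14144478e+00 -5.18458940e-04  2.69596975e+00] [ 7.29738795e-02  6.02855735e-01  1.14078866e+00  1.30482563e-04
  1.39847185e+00 -1.05222199e+00] [0.11968703 0.39717677 0.244006  ]
```

View pics/w12.png

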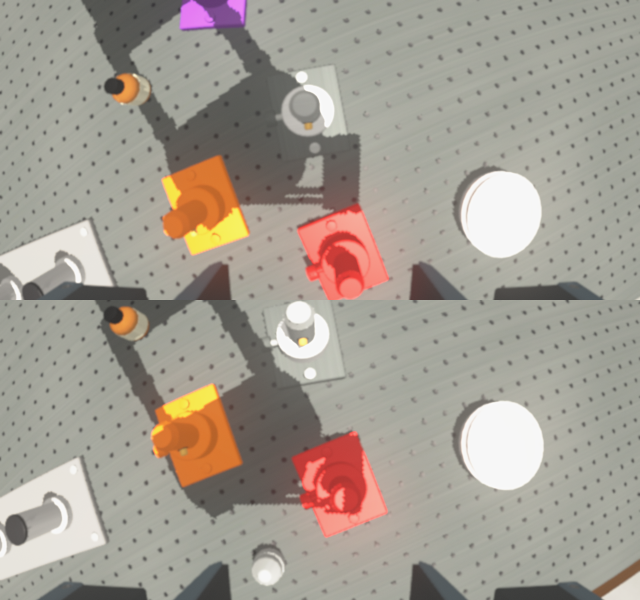

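w1: post top about (304,104), button (308,126). w2 (lower half): post top (298,12), ring (302,33), button (303,42). I'll convert these by fisheye rays.

```bash
cat >> h.py <<'E'
from scipy.spatial.transform import Rotation as Rn
def wray(sv,u,v):
    c=viewer.camera_info('wrist');x=(u-c['cx'])/c['fx'];y=(v-c['cy'])/c['fy'];r=np.hypot(x,y);k=np.sin(r)/r
    T=np.eye(4);T[:3,:3]=Rn.from_euler('xyz',sv[3:]).as_matrix();T[:3,3]=sv[:3];T=T@c['T_tool_cam']
    return T[:3,3],T[:3,:3]@np.array([x*k,-y*k,-np.cos(r)])
def wonz(sv,u,v,z):
    o,d=wray(sv,u,v);return o+d*(z-o[2])/d[2]
def wtri(*L):
    A=0;b=0
    for sv,u,v in L:
        o,d=wray(sv,u,v);M=np.eye(3)-np.outer(d,d);A=A+M;b=b+M@o
    return np.linalg.solve(A,b)
E
python3 - <<'E'
from h import *
S=[np.load(f'pics/w{i}s.npy') for i in(1,2)]; I=[cv2.imread(f'pics/w{i}.png') for i in(1,2)]
B=[]
for im,(u,v) in zip(I,((308,126),(303,42))):
    h=cv2.cvtColor(im,cv2.COLOR_BGR2HSV)[v-14:v+14,u-14:u+14]
    m=(h[...,0]>12)&(h[...,0]<35)&(h[...,1]>90); y,x=np.nonzero(m); B.append((x.mean()+u-14,y.mean()+v-14)); print(B[-1],len(x))
print('button',wtri((S[0],*B[0]),(S[1],*B[1])),*[wonz(s,*b,.062) for s,b in zip(S,B)])
P=((304,104),(298,12));print('post',wtri((S[0],*P[0]),(S[1],*P[1])),*[wonz(s,*b,.1) for s,b in zip(S,P)])
R=((307,110),(302,33));print('ring',wtri((S[0],*R[0]),(S[1],*R[1])),*[wonz(s,*b,.038) for s,b in zip(S,R)])
for k,v in{'clamp1':((279,117),.025),'s1':((301,77),.012),'s2':((315,148),.012),'purple':((212,5),.05)}.items(): print(k,wonz(S[0],*v[0],v[1]))
cv2.imwrite('pics/wz.png',np.hstack([cv2.resize(I[0][80:155,270:345],(400,400)),cv2.resize(I[1][0:75,265:340],(400,400))]))
E
```

```text
(np.float64(307.9268292682927), np.float64(125.4390243902439)) 41
(np.float64(302.14285714285717), np.float64(41.285714285714285)) 56
button [0.53972882 0.16723059 0.06519389] [0.53962435 0.16727196 0.062     ] [0.53886396 0.16737911 0.062     ]
post [0.52508779 0.1723156  0.10016487] [0.52508104 0.17234003 0.1       ] [0.52502124 0.17230813 0.1       ]
ring [0.52525198 0.17250529 0.03882683] [0.52517938 0.17249533 0.038     ] [0.52502386 0.17258577 0.038     ]
clamp1 [0.5182011  0.14556222 0.025     ]
s1 [0.4900979  0.18189221 0.012     ]
s2 [0.56093509 0.16300598 0.012     ]
purple [0.39179009 0.13898526 0.05      ]
```

View pics/wz.png

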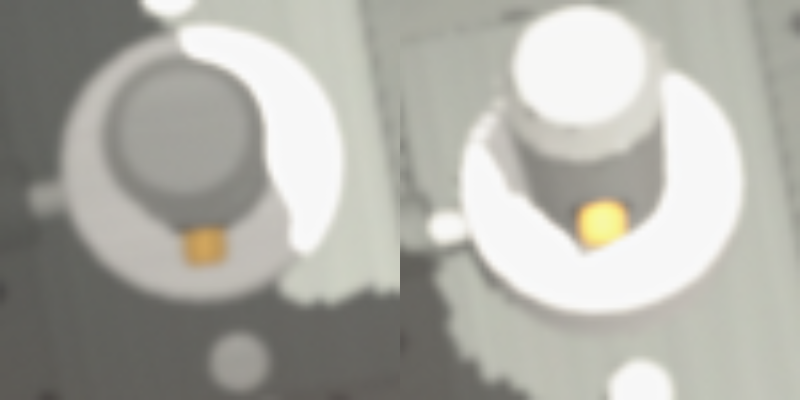

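Call:
{"name": "apply_moves", "arguments": {
  "plan": [
    {"wx": 0, "wy": 0, "wz": 0, "x": -0.04, "y": -0.245, "z": 0.1, "hand": 1},
    {"wx": 0, "wy": 0, "wz": 0, "x": -0.04, "y": -0.245, "z": 0.1, "hand": 1},
    {"wx": 0, "wy": 0, "wz": 0, "x": -0.04, "y": -0.245, "z": 0.1, "hand": 1},
    {"wx": 0, "wy": 0, "wz": 0, "x": -0.04, "y": -0.245, "z": 0.1, "hand": 1},
    {"wx": 0, "wy": 0, "wz": 0, "x": -0.04, "y": -0.245, "z": 0.1, "hand": 1},
    {"wx": 0, "wy": 0, "wz": 0, "x": -0.04, "y": -0.245, "z": 0, "hand": 1},
    {"wx": 0, "wy": 0, "wz": 0, "x": -0.04, "y": -0.245, "z": 0, "hand": 1},
    {"wx": 0, "wy": 0, "wz": 0, "x": -0.04, "y": -0.245, "z": 0, "hand": 1},
    {"wx": 0, "wy": 0, "wz": 0, "x": -0.04, "y": -0.245, "z": 0, "hand": 1},
    {"wx": 0, "wy": 0, "wz": 0, "x": -0.04, "y": -0.245, "z": 0, "hand": 1},
    {"wx": 0, "wy": 0, "wz": 0, "x": -0.04, "y": -0.245, "z": 0, "hand": 1},
    {"wx": 0, "wy": 0, "wz": 0, "x": -0.04, "y": -0.245, "z": 0, "hand": 1},
    {"wx": 0, "wy": 0, "wz": 0, "x": 0, "y": 0, "z": 0, "hand": 1},
    {"wx": 0, "wy": 0, "wz": 0, "x": 0, "y": 0, "z": 0, "hand": 1}
  ]
}}

```text
t: 3.13
tcp_pos: [0.6172, -0.3313, 0.3108]
orientation: [3.141, -0.001, 2.695]
force: [-0.1, -0.2, 0.7]
finger_gap: 1.002
gripper_force: 0.0
```

```bash
python3 - <<'E'
from h import *
s=ctrl.get_state(); print(s['tcp_pos'],s['orientation'],s['joint_positions'],s['force'])
np.save('pics/w3s.npy',np.r_[s['tcp_pos'],s['orientation']]); save('wrist','w3')
E
```

```text
[ 0.61720709 -0.33131977  0.31079378] [ 3.14129378e+00 -7.33988600e-04  2.69450293e+00] [-5.77934773e-01  5.56215341e-01  1.02521856e+00  2.00561253e-04
  1.56092546e+00 -1.70164333e+00] [-0.06692607 -0.19758886  0.73024301]
```

View pics/w3.png

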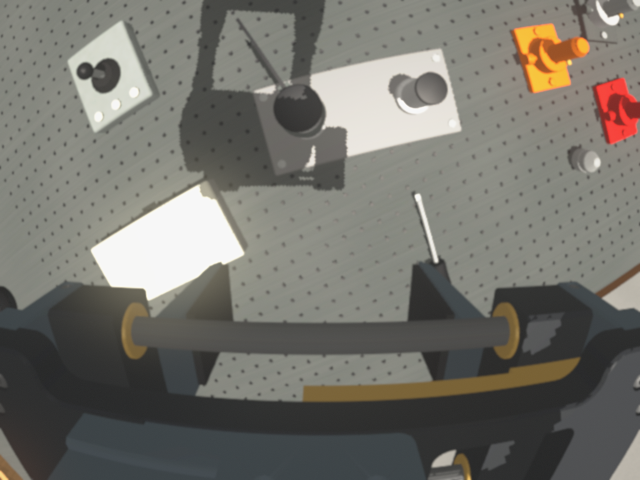

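The cap is centred near (299,111), and the plate's top edge runs from (283,87) to (239,20).

```bash
python3 - <<'E'
from h import *
s=np.load('pics/w3s.npy')
c=wonz(s,299,111,.202);a=wonz(s,283,87,.142);b=wonz(s,239,20,.142);d=a-b
print('cap',c,'plate pts',a,b,'yaw',np.arctan2(d[1],d[0]),'sp',wonz(s,431,88,.097))
d=c-b;print(np.arctan2(d[1],d[0]),'delta',c-s[:3])
E
```

```text
cap [ 0.52672345 -0.30225621  0.202     ] plate pts [ 0.49648634 -0.30632804  0.142     ] [ 0.42253084 -0.31382911  0.142     ] yaw 0.10108102719121474 sp [ 0.54921938 -0.17508082  0.097     ]
0.11061871501816631 delta [-0.09048364  0.02906356 -0.10879378]
```

Call:
{"name": "apply_moves", "arguments": {
  "plan": [
    {"wx": 0, "wy": 0, "wz": 0, "x": -0.206, "y": 0.063, "z": 0, "hand": 1},
    {"wx": 0, "wy": 0, "wz": 0, "x": -0.206, "y": 0.063, "z": 0, "hand": 1},
    {"wx": 0, "wy": 0, "wz": 0, "x": -0.206, "y": 0.063, "z": 0, "hand": 1},
    {"wx": 0, "wy": 0, "wz": 0, "x": 0, "y": 0, "z": 0, "hand": 1},
    {"wx": 0, "wy": 0, "wz": 0, "x": 0, "y": 0, "z": -0.179, "hand": 1},
    {"wx": 0, "wy": 0, "wz": 0, "x": 0, "y": 0, "z": -0.179, "hand": 1},
    {"wx": 0, "wy": 0, "wz": 0, "x": 0, "y": 0, "z": -0.179, "hand": 1},
    {"wx": 0, "wy": 0, "wz": 0, "x": 0, "y": 0, "z": -0.179, "hand": 1},
    {"wx": 0, "wy": 0, "wz": 0, "x": 0, "y": 0, "z": -0.179, "hand": 1},
    {"wx": 0, "wy": 0, "wz": 0, "x": 0, "y": 0, "z": 0, "hand": 1},
    {"wx": 0, "wy": 0, "wz": 0, "x": 0, "y": 0, "z": 0, "hand": -1},
    {"wx": 0, "wy": 0, "wz": 0, "x": 0, "y": 0, "z": 0, "hand": -1},
    {"wx": 0, "wy": 0, "wz": 0, "x": 0, "y": 0, "z": 0, "hand": -1},
    {"wx": 0, "wy": 0, "wz": 0, "x": 0, "y": 0, "z": 0, "hand": -1},
    {"wx": 0, "wy": 0, "wz": 0, "x": 0, "y": 0, "z": 0, "hand": -1},
    {"wx": 0, "wy": 0, "wz": 0, "x": 0, "y": 0, "z": 0, "hand": -1},
    {"wx": 0, "wy": 0, "wz": 0, "x": 0, "y": 0, "z": 0, "hand": -1},
    {"wx": 0, "wy": 0, "wz": 0, "x": 0, "y": 0, "z": 0, "hand": -1}
  ],
  "grip_force": 30
}}

```text
t: 4.68
tcp_pos: [0.5254, -0.303, 0.1768]
orientation: [-3.142, 0.0, 2.696]
force: [0.7, -0.2, -0.2]
finger_gap: 0.447
gripper_force: 0.0
```

```bash
python3 - <<'E'
from h import *
s=ctrl.get_state(); print({k:np.round(v,3) for k,v in s.items()})
E
```

```text
{'t': np.float64(4.683), 'joint_positions': array([-0.622,  0.528,  1.463, -0.   ,  1.15 , -1.746]), 'joint_vel': array([ 0.   ,  0.002, -0.001,  0.   , -0.001, -0.002]), 'joint_torque': array([ 5.4000e-02, -8.7146e+01, -3.4148e+01, -4.3000e-02,  7.6000e-02,
        1.0000e-03]), 'tcp_pos': array([ 0.525, -0.303,  0.177]), 'orientation': array([-3.142,  0.   ,  2.696]), 'force': array([ 0.74 , -0.19 , -0.213]), 'torque': array([-0.025, -0.04 ,  0.016]), 'gripper_force': np.float64(0.0), 'finger_gap': np.float64(0.447)}
```

Call:
{"name": "apply_moves", "arguments": {
  "plan": [
    {"wx": 0, "wy": 0, "wz": 0, "x": 0, "y": 0, "z": 0, "hand": -1},
    {"wx": 0, "wy": 0, "wz": 0, "x": 0, "y": 0, "z": 0, "hand": -1},
    {"wx": 0, "wy": 0, "wz": 0, "x": 0, "y": 0, "z": 0, "hand": -1},
    {"wx": 0, "wy": 0, "wz": 0, "x": 0, "y": 0, "z": 0, "hand": -1},
    {"wx": 0, "wy": 0, "wz": 0, "x": 0, "y": 0, "z": 0, "hand": -1},
    {"wx": 0, "wy": 0, "wz": 0, "x": 0, "y": 0, "z": 0, "hand": -1}
  ]
}}

```text
t: 5.18
tcp_pos: [0.5254, -0.3029, 0.1766]
orientation: [-3.142, -0.0, 2.696]
force: [-1.2, -0.9, -0.0]
finger_gap: 0.362
gripper_force: 30.0
```

Call:
{"name": "apply_moves", "arguments": {
  "plan": [
    {"wx": 0, "wy": 0, "wz": 0, "x": 0, "y": 0, "z": 0.06, "hand": -1},
    {"wx": 0, "wy": 0, "wz": 0, "x": 0, "y": 0, "z": 0.08, "hand": -1},
    {"wx": 0, "wy": 0, "wz": 0, "x": 0, "y": 0, "z": 0.08, "hand": -1},
    {"wx": 0, "wy": 0, "wz": 0, "x": 0, "y": 0, "z": 0.08, "hand": -1},
    {"wx": 0, "wy": 0, "wz": 0, "x": 0, "y": 0, "z": 0.1, "hand": -1},
    {"wx": 0, "wy": 0, "wz": 0, "x": 0, "y": 0, "z": 0.1, "hand": -1},
    {"wx": 0, "wy": 0, "wz": 0, "x": 0, "y": 0, "z": 0.1, "hand": -1},
    {"wx": 0, "wy": 0, "wz": 0, "x": 0, "y": 0, "z": 0.1, "hand": -1},
    {"wx": 0, "wy": 0, "wz": 0, "x": 0, "y": 0, "z": 0.1, "hand": -1},
    {"wx": 0, "wy": 0, "wz": 0, "x": 0, "y": 0, "z": 0, "hand": -1}
  ]
}}

```text
t: 6.02
tcp_pos: [0.5262, -0.3035, 0.3]
orientation: [-3.141, 0.004, 2.696]
force: [0.2, 0.1, -2.0]
finger_gap: 0.358
gripper_force: 30.0
```

```bash
python3 - <<'E'
from h import *
s=ctrl.get_state(); print({k:np.round(v,3) for k,v in s.items() if k in('tcp_pos','force','torque','orientation')})
im,d=save('side','s3')
cv2.imwrite('pics/s3c.png',cv2.resize(im[170:350,270:450],(600,600)))
E
```

```text
{'tcp_pos': array([ 0.526, -0.303,  0.3  ]), 'orientation': array([-3.141,  0.004,  2.696]), 'force': array([ 0.219,  0.105, -2.006]), 'torque': array([-0.033, -0.061, -0.032])}
```

View pics/s3c.png

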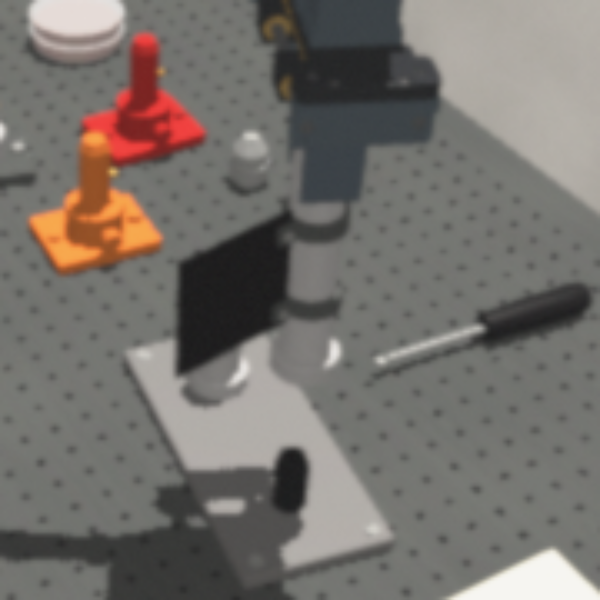

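Call:
{"name": "apply_moves", "arguments": {
  "plan": [
    {"wx": 0, "wy": 0, "wz": 0.1, "x": 0, "y": 0.12, "z": 0, "hand": -1},
    {"wx": 0, "wy": 0, "wz": 0.25, "x": 0, "y": 0.24, "z": 0, "hand": -1},
    {"wx": 0, "wy": 0, "wz": 0.25, "x": 0, "y": 0.24, "z": 0, "hand": -1},
    {"wx": 0, "wy": 0, "wz": 0.25, "x": 0, "y": 0.24, "z": 0, "hand": -1},
    {"wx": 0, "wy": 0, "wz": 0.25, "x": 0, "y": 0.24, "z": 0, "hand": -1},
    {"wx": 0, "wy": 0, "wz": 0.25, "x": 0, "y": 0.24, "z": 0, "hand": -1},
    {"wx": 0, "wy": 0, "wz": 0.25, "x": 0, "y": 0.24, "z": 0, "hand": -1},
    {"wx": 0, "wy": 0, "wz": 0.25, "x": 0, "y": 0.24, "z": 0, "hand": -1},
    {"wx": 0, "wy": 0, "wz": 0.25, "x": 0, "y": 0.24, "z": 0, "hand": -1},
    {"wx": 0, "wy": 0, "wz": 0.25, "x": 0, "y": 0.24, "z": 0, "hand": -1},
    {"wx": 0, "wy": 0, "wz": 0.25, "x": 0, "y": 0.24, "z": 0, "hand": -1},
    {"wx": 0, "wy": 0, "wz": 0.25, "x": 0, "y": 0.24, "z": 0, "hand": -1},
    {"wx": 0, "wy": 0, "wz": 0.25, "x": 0, "y": 0.24, "z": 0, "hand": -1},
    {"wx": 0, "wy": 0, "wz": 0.15, "x": 0, "y": 0.16, "z": 0, "hand": -1},
    {"wx": 0, "wy": 0, "wz": 0, "x": 0, "y": 0, "z": 0, "hand": -1},
    {"wx": 0, "wy": 0, "wz": 0, "x": 0, "y": 0, "z": 0, "hand": -1}
  ]
}}

```text
t: 7.4
tcp_pos: [0.5243, 0.1724, 0.2955]
orientation: [-3.141, -0.002, 2.958]
force: [-0.7, -0.3, -3.4]
finger_gap: 0.359
gripper_force: 30.0
```

```bash
python3 - <<'E'
from h import *
s=ctrl.get_state(); print({k:np.round(v,3) for k,v in s.items() if k in('tcp_pos','force','torque','orientation','joint_positions')})
a,_=save('side','s4');b,_=save('top','t4')
cv2.imwrite('pics/st4.png',np.hstack([cv2.resize(a[90:250,190:350],(400,400),interpolation=cv2.INTER_CUBIC),cv2.resize(b[200:300,180:280],(400,400),interpolation=cv2.INTER_CUBIC)]))
E
```

```text
{'joint_positions': array([ 0.21 ,  0.336,  1.44 , -0.   ,  1.368, -1.178]), 'tcp_pos': array([0.524, 0.172, 0.296]), 'orientation': array([-3.141e+00, -2.000e-03,  2.958e+00]), 'force': array([-0.704, -0.255, -3.44 ]), 'torque': array([ 0.007, -0.01 ,  0.003])}
```

View pics/st4.png

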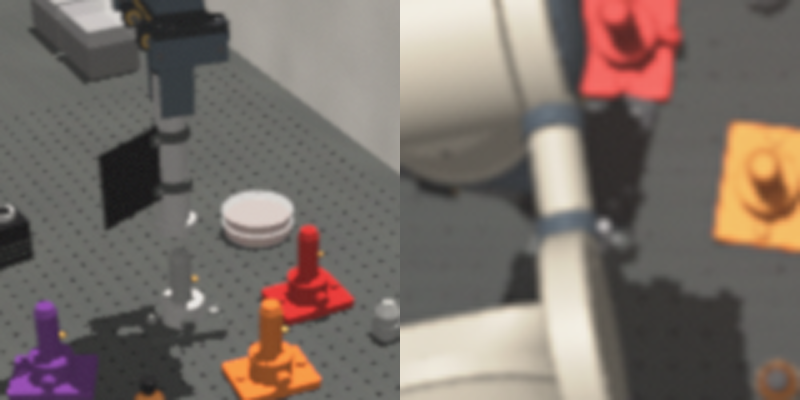

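```bash
python3 - <<'E'
from h import *
from scipy.optimize import least_squares
d=np.load('pics/s4.npy')
P=np.array([pt('side',u,v,d[v,u]) for v in range(130,215) for u in range(245,275) if d[v,u]>0])
for nm,z0,z1,r in(('tubehi',.245,.26,.0165),('tubelo',.148,.175,.0165),('post',.05,.09,.0125)):
    Q=P[(P[:,2]>z0)&(P[:,2]<z1)&(np.hypot(P[:,0]-.522,P[:,1]-.169)<.03)]
    f=least_squares(lambda c:np.hypot(Q[:,0]-c[0],Q[:,1]-c[1])-r,[.522,.172],loss='soft_l1',f_scale=.001)
    print(nm,len(Q),f.x,np.abs(f.fun).mean())
E
```

```text
tubehi 103 [0.51935503 0.16950764] 0.0032963633109195584
tubelo 105 [0.52095429 0.17162694] 0.0017935645444233405
post 109 [0.52352427 0.17074917] 0.0016477198241497376
```

Call:
{"name": "apply_moves", "arguments": {
  "plan": [
    {"wx": 0, "wy": 0, "wz": 0, "x": 0.01, "y": -0.007, "z": -0.05, "hand": -1},
    {"wx": 0, "wy": 0, "wz": 0, "x": 0, "y": 0, "z": -0.05, "hand": -1},
    {"wx": 0, "wy": 0, "wz": 0, "x": 0, "y": 0, "z": -0.05, "hand": -1},
    {"wx": 0, "wy": 0, "wz": 0, "x": 0, "y": 0, "z": -0.03, "hand": -1},
    {"wx": 0, "wy": 0, "wz": 0, "x": 0, "y": 0, "z": -0.03, "hand": -1},
    {"wx": 0, "wy": 0, "wz": 0, "x": 0, "y": 0, "z": -0.03, "hand": -1},
    {"wx": 0, "wy": 0, "wz": 0, "x": 0, "y": 0, "z": 0, "hand": -1}
  ]
}}

```text
t: 8.08
tcp_pos: [0.5265, 0.1699, 0.2597]
orientation: [-3.141, -0.001, 2.956]
force: [-0.7, -0.3, -3.0]
finger_gap: 0.359
gripper_force: 30.0
```

Call:
{"name": "apply_moves", "arguments": {
  "plan": [
    {"wx": 0, "wy": 0, "wz": 0, "x": 0, "y": 0, "z": -0.017, "hand": -1},
    {"wx": 0, "wy": 0, "wz": 0, "x": 0, "y": 0, "z": -0.017, "hand": -1},
    {"wx": 0, "wy": 0, "wz": 0, "x": 0, "y": 0, "z": -0.017, "hand": -1},
    {"wx": 0, "wy": 0, "wz": 0, "x": 0, "y": 0, "z": -0.017, "hand": -1},
    {"wx": 0, "wy": 0, "wz": 0, "x": 0, "y": 0, "z": 0, "hand": -1}
  ]
}}

```text
t: 8.5
tcp_pos: [0.5267, 0.17, 0.25]
orientation: [-3.141, -0.001, 2.956]
force: [-0.2, 0.1, -3.2]
finger_gap: 0.363
gripper_force: 30.0
```

Call:
{"name": "apply_moves", "arguments": {
  "plan": [
    {"wx": 0, "wy": 0, "wz": 0, "x": 0, "y": 0, "z": -0.017, "hand": -1},
    {"wx": 0, "wy": 0, "wz": 0, "x": 0, "y": 0, "z": -0.017, "hand": -1},
    {"wx": 0, "wy": 0, "wz": 0, "x": 0, "y": 0, "z": 0, "hand": -1}
  ]
}}

```text
t: 8.75
tcp_pos: [0.5267, 0.1701, 0.2449]
orientation: [-3.142, -0.001, 2.956]
force: [-0.1, 0.7, -3.0]
finger_gap: 0.36
gripper_force: 30.0
```

Call:
{"name": "apply_moves", "arguments": {
  "plan": [
    {"wx": 0, "wy": 0, "wz": 0, "x": 0, "y": 0, "z": -0.017, "hand": -1},
    {"wx": 0, "wy": 0, "wz": 0, "x": 0, "y": 0, "z": -0.017, "hand": -1},
    {"wx": 0, "wy": 0, "wz": 0, "x": 0, "y": 0, "z": -0.017, "hand": -1},
    {"wx": 0, "wy": 0, "wz": 0, "x": 0, "y": 0, "z": -0.017, "hand": -1},
    {"wx": 0, "wy": 0, "wz": 0, "x": 0, "y": 0, "z": 0, "hand": -1}
  ]
}}

```text
t: 9.17
tcp_pos: [0.5267, 0.17, 0.2346]
orientation: [-3.141, -0.001, 2.956]
force: [-0.5, 2.3, -3.7]
finger_gap: 0.357
gripper_force: 30.0
```

Call:
{"name": "apply_moves", "arguments": {
  "plan": [
    {"wx": 0, "wy": 0, "wz": 0, "x": 0, "y": 0, "z": -0.013, "hand": -1},
    {"wx": 0, "wy": 0, "wz": 0, "x": 0, "y": 0, "z": -0.013, "hand": -1},
    {"wx": 0, "wy": 0, "wz": 0, "x": 0, "y": 0, "z": -0.013, "hand": -1},
    {"wx": 0, "wy": 0, "wz": 0, "x": 0, "y": 0, "z": 0, "hand": -1}
  ]
}}

```text
t: 9.5
tcp_pos: [0.5268, 0.17, 0.2289]
orientation: [-3.141, -0.0, 2.956]
force: [-1.6, 1.1, -3.7]
finger_gap: 0.364
gripper_force: 30.0
```

Call:
{"name": "apply_moves", "arguments": {
  "plan": [
    {"wx": 0, "wy": 0, "wz": 0, "x": 0, "y": 0, "z": -0.013, "hand": -1},
    {"wx": 0, "wy": 0, "wz": 0, "x": 0, "y": 0, "z": -0.013, "hand": -1},
    {"wx": 0, "wy": 0, "wz": 0, "x": 0, "y": 0, "z": -0.013, "hand": -1},
    {"wx": 0, "wy": 0, "wz": 0, "x": 0, "y": 0, "z": 0, "hand": -1}
  ]
}}

```text
t: 9.83
tcp_pos: [0.5271, 0.1701, 0.2233]
orientation: [3.141, 0.0, 2.956]
force: [0.3, 2.5, -3.5]
finger_gap: 0.362
gripper_force: 30.0
```

Call:
{"name": "apply_moves", "arguments": {
  "plan": [
    {"wx": 0, "wy": 0, "wz": 0, "x": 0, "y": 0.006, "z": -0.013, "hand": -1},
    {"wx": 0, "wy": 0, "wz": 0, "x": 0, "y": 0, "z": -0.013, "hand": -1},
    {"wx": 0, "wy": 0, "wz": 0, "x": 0, "y": 0, "z": -0.013, "hand": -1},
    {"wx": 0, "wy": 0, "wz": 0, "x": 0, "y": 0, "z": 0, "hand": -1}
  ]
}}

```text
t: 10.17
tcp_pos: [0.5269, 0.1708, 0.2172]
orientation: [-3.141, -0.0, 2.956]
force: [1.5, 1.4, -3.1]
finger_gap: 0.363
gripper_force: 30.0
```

Call:
{"name": "apply_moves", "arguments": {
  "plan": [
    {"wx": 0, "wy": 0, "wz": 0, "x": 0, "y": 0, "z": -0.013, "hand": -1},
    {"wx": 0, "wy": 0, "wz": 0, "x": 0, "y": 0, "z": -0.013, "hand": -1},
    {"wx": 0, "wy": 0, "wz": 0, "x": 0, "y": 0, "z": -0.013, "hand": -1},
    {"wx": 0, "wy": 0, "wz": 0, "x": 0, "y": 0, "z": 0, "hand": -1}
  ]
}}

```text
t: 10.5
tcp_pos: [0.5268, 0.1709, 0.2113]
orientation: [-3.141, -0.0, 2.956]
force: [2.0, 0.8, -4.3]
finger_gap: 0.361
gripper_force: 30.0
```

Call:
{"name": "apply_moves", "arguments": {
  "plan": [
    {"wx": 0, "wy": 0, "wz": 0, "x": 0, "y": 0, "z": -0.013, "hand": -1},
    {"wx": 0, "wy": 0, "wz": 0, "x": 0, "y": 0, "z": -0.013, "hand": -1},
    {"wx": 0, "wy": 0, "wz": 0, "x": 0, "y": 0, "z": -0.01, "hand": -1},
    {"wx": 0, "wy": 0, "wz": 0, "x": 0, "y": 0, "z": 0, "hand": -1}
  ]
}}

```text
t: 10.83
tcp_pos: [0.5268, 0.1709, 0.206]
orientation: [-3.141, -0.0, 2.956]
force: [1.3, 1.0, -4.9]
finger_gap: 0.361
gripper_force: 30.0
```

Call:
{"name": "apply_moves", "arguments": {
  "plan": [
    {"wx": 0, "wy": 0, "wz": 0, "x": 0, "y": 0, "z": -0.007, "hand": -1},
    {"wx": 0, "wy": 0, "wz": 0, "x": 0, "y": 0, "z": 0, "hand": -1}
  ]
}}

```text
t: 11.0
tcp_pos: [0.5269, 0.1709, 0.2051]
orientation: [-3.141, -0.0, 2.956]
force: [2.0, -0.1, -2.7]
finger_gap: 0.362
gripper_force: 30.0
```

Call:
{"name": "apply_moves", "arguments": {
  "plan": [
    {"wx": 0, "wy": 0, "wz": 0, "x": 0, "y": 0, "z": -0.007, "hand": -1},
    {"wx": 0, "wy": 0, "wz": 0, "x": 0, "y": 0, "z": 0, "hand": -1}
  ]
}}

```text
t: 11.17
tcp_pos: [0.5269, 0.1709, 0.2042]
orientation: [-3.142, -0.0, 2.956]
force: [2.6, 1.2, -0.8]
finger_gap: 0.362
gripper_force: 30.0
```

Call:
{"name": "apply_moves", "arguments": {
  "plan": [
    {"wx": 0, "wy": 0, "wz": 0, "x": 0, "y": 0, "z": -0.007, "hand": -1},
    {"wx": 0, "wy": 0, "wz": 0, "x": 0, "y": 0, "z": 0, "hand": -1}
  ]
}}

```text
t: 11.33
tcp_pos: [0.5269, 0.1709, 0.2031]
orientation: [-3.142, -0.0, 2.956]
force: [2.6, 1.0, -0.9]
finger_gap: 0.358
gripper_force: 30.0
```

Call:
{"name": "apply_moves", "arguments": {
  "plan": [
    {"wx": 0, "wy": 0, "wz": 0, "x": 0, "y": 0, "z": -0.004, "hand": -1},
    {"wx": 0, "wy": 0, "wz": 0, "x": 0, "y": 0, "z": 0, "hand": -1}
  ]
}}

```text
t: 11.5
tcp_pos: [0.527, 0.1709, 0.2027]
orientation: [3.142, 0.0, 2.956]
force: [2.3, 0.5, 1.5]
finger_gap: 0.36
gripper_force: 30.0
```

Call:
{"name": "apply_moves", "arguments": {
  "plan": [
    {"wx": 0, "wy": 0, "wz": 0, "x": 0, "y": 0, "z": -0.004, "hand": -1},
    {"wx": 0, "wy": 0, "wz": 0, "x": 0, "y": 0, "z": 0, "hand": -1}
  ]
}}

```text
t: 11.67
tcp_pos: [0.5272, 0.1709, 0.2026]
orientation: [3.141, 0.001, 2.956]
force: [-0.1, -0.5, 9.8]
finger_gap: 0.357
gripper_force: 30.0
```

Call:
{"name": "apply_moves", "arguments": {
  "plan": [
    {"wx": 0, "wy": 0, "wz": 0, "x": 0, "y": 0, "z": -0.003, "hand": -1},
    {"wx": 0, "wy": 0, "wz": 0, "x": 0, "y": 0, "z": 0, "hand": -1}
  ]
}}

```text
t: 11.83
tcp_pos: [0.5274, 0.1709, 0.2026]
orientation: [3.141, 0.002, 2.956]
force: [-0.1, -1.6, 15.6]
finger_gap: 0.36
gripper_force: 30.0
```

Call:
{"name": "apply_moves", "arguments": {
  "plan": [
    {"wx": 0, "wy": 0, "wz": 0, "x": 0, "y": 0, "z": 0.003, "hand": -1},
    {"wx": 0, "wy": 0, "wz": -0.25, "x": 0, "y": 0, "z": 0, "hand": -1},
    {"wx": 0, "wy": 0, "wz": -0.25, "x": 0, "y": 0, "z": 0, "hand": -1},
    {"wx": 0, "wy": 0, "wz": -0.25, "x": 0, "y": 0, "z": 0, "hand": -1},
    {"wx": 0, "wy": 0, "wz": -0.25, "x": 0, "y": 0, "z": 0, "hand": -1},
    {"wx": 0, "wy": 0, "wz": -0.25, "x": 0, "y": 0, "z": 0, "hand": -1},
    {"wx": 0, "wy": 0, "wz": -0.25, "x": 0, "y": 0, "z": 0, "hand": -1},
    {"wx": 0, "wy": 0, "wz": -0.25, "x": 0, "y": 0, "z": 0, "hand": -1},
    {"wx": 0, "wy": 0, "wz": -0.25, "x": 0, "y": 0, "z": 0, "hand": -1},
    {"wx": 0, "wy": 0, "wz": 0, "x": 0, "y": 0, "z": 0, "hand": -1}
  ]
}}

```text
t: 12.67
tcp_pos: [0.5271, 0.1708, 0.2026]
orientation: [3.142, 0.001, 2.795]
force: [1.3, -1.6, 9.1]
finger_gap: 0.362
gripper_force: 30.0
```

```bash
cat > st.py <<'E'
from h import *
s=ctrl.get_state(); print(s['tcp_pos'].round(4),s['orientation'].round(3),s['force'].round(2),s['torque'].round(3),s['joint_torque'][5].round(3))
E
python3 st.py
```

```text
[0.5271 0.1708 0.2026] [3.142e+00 1.000e-03 2.795e+00] [ 1.35 -1.55  9.05] [-0.339 -0.056  0.097] 0.814
```

Call:
{"name": "apply_moves", "arguments": {
  "plan": [
    {"wx": 0, "wy": 0, "wz": -0.25, "x": 0, "y": 0, "z": 0, "hand": -1},
    {"wx": 0, "wy": 0, "wz": -0.25, "x": 0, "y": 0, "z": 0, "hand": -1},
    {"wx": 0, "wy": 0, "wz": -0.25, "x": 0, "y": 0, "z": 0, "hand": -1},
    {"wx": 0, "wy": 0, "wz": -0.25, "x": 0, "y": 0, "z": 0, "hand": -1},
    {"wx": 0, "wy": 0, "wz": -0.25, "x": 0, "y": 0, "z": 0, "hand": -1},
    {"wx": 0, "wy": 0, "wz": -0.25, "x": 0, "y": 0, "z": 0, "hand": -1},
    {"wx": 0, "wy": 0, "wz": -0.25, "x": 0, "y": 0, "z": 0, "hand": -1},
    {"wx": 0, "wy": 0, "wz": -0.25, "x": 0, "y": 0, "z": 0, "hand": -1},
    {"wx": 0, "wy": 0, "wz": 0, "x": 0, "y": 0, "z": 0, "hand": -1}
  ]
}}

```text
t: 13.42
tcp_pos: [0.5271, 0.1708, 0.2026]
orientation: [3.141, 0.001, 2.635]
force: [0.2, -1.3, 9.3]
finger_gap: 0.361
gripper_force: 30.0
```

```bash
python3 st.py
```

```text
[0.5271 0.1708 0.2026] [3.141e+00 1.000e-03 2.635e+00] [ 0.22 -1.28  9.28] [-0.413  0.021  0.126] 0.812
```

Call:
{"name": "apply_moves", "arguments": {
  "plan": [
    {"wx": 0, "wy": 0, "wz": -0.25, "x": 0, "y": 0, "z": 0, "hand": -1},
    {"wx": 0, "wy": 0, "wz": -0.25, "x": 0, "y": 0, "z": 0, "hand": -1},
    {"wx": 0, "wy": 0, "wz": -0.25, "x": 0, "y": 0, "z": 0, "hand": -1},
    {"wx": 0, "wy": 0, "wz": -0.25, "x": 0, "y": 0, "z": 0, "hand": -1},
    {"wx": 0, "wy": 0, "wz": 0, "x": 0, "y": 0, "z": 0, "hand": -1}
  ]
}}

```text
t: 13.83
tcp_pos: [0.527, 0.1708, 0.2026]
orientation: [3.141, 0.001, 2.554]
force: [0.5, -2.1, 8.9]
finger_gap: 0.358
gripper_force: 30.0
```

```bash
python3 st.py
```

```text
[0.527  0.1708 0.2026] [3.141e+00 1.000e-03 2.554e+00] [ 0.45 -2.06  8.9 ] [-0.262  0.043  0.088] 0.791
```

Call:
{"name": "apply_moves", "arguments": {
  "plan": [
    {"wx": 0, "wy": 0, "wz": -0.25, "x": 0, "y": 0, "z": 0, "hand": -1},
    {"wx": 0, "wy": 0, "wz": -0.25, "x": 0, "y": 0, "z": 0, "hand": -1},
    {"wx": 0, "wy": 0, "wz": -0.25, "x": 0, "y": 0, "z": 0, "hand": -1},
    {"wx": 0, "wy": 0, "wz": 0, "x": 0, "y": 0, "z": 0, "hand": -1}
  ]
}}

```text
t: 14.17
tcp_pos: [0.527, 0.1708, 0.2026]
orientation: [3.141, 0.001, 2.495]
force: [-0.3, -1.7, 10.8]
finger_gap: 0.36
gripper_force: 30.0
```

```bash
python3 st.py
```

```text
[0.527  0.1708 0.2026] [3.141e+00 1.000e-03 2.495e+00] [-0.3  -1.68 10.79] [-0.255  0.045  0.052] 0.795
```

Call:
{"name": "apply_moves", "arguments": {
  "plan": [
    {"wx": 0, "wy": 0, "wz": -0.25, "x": 0, "y": 0, "z": 0, "hand": -1},
    {"wx": 0, "wy": 0, "wz": -0.25, "x": 0, "y": 0, "z": 0, "hand": -1},
    {"wx": 0, "wy": 0, "wz": 0, "x": 0, "y": 0, "z": 0, "hand": -1}
  ]
}}

```text
t: 14.42
tcp_pos: [0.527, 0.1708, 0.2026]
orientation: [3.141, 0.001, 2.455]
force: [-0.3, -1.7, 10.8]
finger_gap: 0.361
gripper_force: 30.0
```

```bash
python3 st.py
```

```text
[0.527  0.1708 0.2026] [3.141e+00 1.000e-03 2.455e+00] [-0.34 -1.69 10.84] [-0.263  0.074  0.084] 0.787
```

Call:
{"name": "apply_moves", "arguments": {
  "plan": [
    {"wx": 0, "wy": 0, "wz": -0.25, "x": 0, "y": 0, "z": 0, "hand": -1},
    {"wx": 0, "wy": 0, "wz": -0.25, "x": 0, "y": 0, "z": 0, "hand": -1},
    {"wx": 0, "wy": 0, "wz": 0, "x": 0, "y": 0, "z": 0, "hand": -1}
  ]
}}

```text
t: 14.67
tcp_pos: [0.5269, 0.1708, 0.2026]
orientation: [3.142, 0.0, 2.415]
force: [-1.1, -1.5, 9.6]
finger_gap: 0.352
gripper_force: 30.0
```

```bash
python3 st.py
```

```text
[0.5269 0.1708 0.2026] [3.142 0.    2.415] [-1.09 -1.53  9.64] [-0.246  0.177  0.101] 0.793
```

Call:
{"name": "apply_moves", "arguments": {
  "plan": [
    {"wx": 0, "wy": 0, "wz": -0.25, "x": 0, "y": 0, "z": 0, "hand": -1},
    {"wx": 0, "wy": 0, "wz": -0.25, "x": 0, "y": 0, "z": 0, "hand": -1},
    {"wx": 0, "wy": 0, "wz": 0, "x": 0, "y": 0, "z": 0, "hand": -1}
  ]
}}

```text
t: 14.92
tcp_pos: [0.5269, 0.1708, 0.2026]
orientation: [3.142, 0.0, 2.375]
force: [0.0, -0.8, 11.0]
finger_gap: 0.362
gripper_force: 30.0
```

```bash
python3 st.py
```

```text
[0.5269 0.1708 0.2026] [3.142 0.    2.375] [ 0.03 -0.83 10.98] [-0.338  0.275  0.083] 0.785
```

Call:
{"name": "apply_moves", "arguments": {
  "plan": [
    {"wx": 0, "wy": 0, "wz": -0.25, "x": 0, "y": 0, "z": 0, "hand": -1},
    {"wx": 0, "wy": 0, "wz": -0.25, "x": 0, "y": 0, "z": 0, "hand": -1},
    {"wx": 0, "wy": 0, "wz": 0, "x": 0, "y": 0, "z": 0, "hand": -1}
  ]
}}

```text
t: 15.17
tcp_pos: [0.5267, 0.1707, 0.2026]
orientation: [-3.141, 0.0, 2.335]
force: [-2.1, -2.4, 11.9]
finger_gap: 0.362
gripper_force: 30.0
```

```bash
python3 st.py
```

```text
[0.5267 0.1707 0.2026] [-3.141  0.     2.335] [-2.14 -2.4  11.87] [-0.408  0.446  0.003] 0.728
```

Call:
{"name": "apply_moves", "arguments": {
  "plan": [
    {"wx": 0, "wy": 0, "wz": -0.25, "x": 0, "y": 0, "z": 0, "hand": -1},
    {"wx": 0, "wy": 0, "wz": -0.25, "x": 0, "y": 0, "z": 0, "hand": -1},
    {"wx": 0, "wy": 0, "wz": 0, "x": 0, "y": 0, "z": 0, "hand": -1}
  ]
}}

```text
t: 15.42
tcp_pos: [0.5266, 0.1708, 0.2025]
orientation: [-3.141, 0.0, 2.295]
force: [-1.9, -0.8, 11.9]
finger_gap: 0.36
gripper_force: 30.0
```

```bash
python3 st.py
```

```text
[0.5266 0.1708 0.2025] [-3.141  0.     2.295] [-1.95 -0.77 11.88] [-0.241  0.519  0.068] 0.773
```

The torque dropped at tool yaw 2.335, which suggests the button snapped out. I'll turn a little further in small steps to feel the stop.

Call:
{"name": "apply_moves", "arguments": {
  "plan": [
    {"wx": 0, "wy": 0, "wz": -0.25, "x": 0, "y": 0, "z": 0, "hand": -1},
    {"wx": 0, "wy": 0, "wz": 0, "x": 0, "y": 0, "z": 0, "hand": -1}
  ]
}}

```text
t: 15.58
tcp_pos: [0.5266, 0.1708, 0.2026]
orientation: [-3.141, 0.0, 2.275]
force: [-2.2, -1.9, 12.1]
finger_gap: 0.358
gripper_force: 30.0
```

```bash
python3 st.py
```

```text
[0.5266 0.1708 0.2026] [-3.141  0.     2.275] [-2.21 -1.88 12.06] [-0.2    0.618  0.072] 0.664
```

Call:
{"name": "apply_moves", "arguments": {
  "plan": [
    {"wx": 0, "wy": 0, "wz": -0.25, "x": 0, "y": 0, "z": 0, "hand": -1},
    {"wx": 0, "wy": 0, "wz": 0, "x": 0, "y": 0, "z": 0, "hand": -1}
  ]
}}

```text
t: 15.75
tcp_pos: [0.5266, 0.1708, 0.2026]
orientation: [-3.141, 0.0, 2.255]
force: [-3.9, -1.1, 13.3]
finger_gap: 0.362
gripper_force: 30.0
```

```bash
python3 st.py
```

```text
[0.5266 0.1708 0.2026] [-3.141  0.     2.255] [-3.95 -1.09 13.34] [-0.259  0.674  0.123] 0.676
```

```bash
python3 - <<'E'
from h import *
im,d=save('side','s5')
c=viewer.camera_info('side');T=np.linalg.inv(c['cam_to_world'])
def pr(p): q=T@np.r_[p,1]; return np.array([c['cx']+c['fx']*q[0]/-q[2],c['cy']-c['fy']*q[1]/-q[2]]).round(1)
for a in(-.1,-.28,-.45): print(a,pr(np.array([.522+.0175*np.cos(a),.1685+.0175*np.sin(a),.062])))
for f in('side0','s5'):
    h=cv2.cvtColor(cv2.imread(f'pics/{f}.png'),cv2.COLOR_BGR2HSV)[190:215,245:285]
    y,x=np.nonzero((h[...,0]>10)&(h[...,0]<35)&(h[...,1]>70)); print(f,list(zip(x+245,y+190,h[y,x,1])))
E
```

```text
-0.1 [267.6 201.4]
-0.28 [268. 202.]
-0.45 [268.1 202.5]
side0 [(np.int64(267), np.int64(200), np.uint8(100)), (np.int64(268), np.int64(200), np.uint8(89)), (np.int64(266), np.int64(201), np.uint8(88)), (np.int64(267), np.int64(201), np.uint8(125)), (np.int64(268), np.int64(201), np.uint8(115)), (np.int64(267), np.int64(202), np.uint8(101)), (np.int64(268), np.int64(202), np.uint8(91))]
s5 []
```

Call:
{"name": "apply_moves", "arguments": {
  "plan": [
    {"wx": 0, "wy": 0, "wz": -0.2, "x": 0, "y": 0, "z": 0.002, "hand": -1},
    {"wx": 0, "wy": 0, "wz": 0, "x": 0, "y": 0, "z": 0, "hand": -1}
  ]
}}

```text
t: 15.97
tcp_pos: [0.5264, 0.1708, 0.2026]
orientation: [-3.141, -0.0, 2.239]
force: [-1.4, -1.3, 9.0]
finger_gap: 0.361
gripper_force: 30.0
```

```bash
python3 st.py
```

```text
[0.5264 0.1708 0.2026] [-3.141 -0.     2.239] [-1.44 -1.29  9.02] [-0.162  0.494  0.087] 0.504
```

Call:
{"name": "apply_moves", "arguments": {
  "plan": [
    {"wx": 0, "wy": 0, "wz": -0.25, "x": 0, "y": 0, "z": 0, "hand": -1},
    {"wx": 0, "wy": 0, "wz": 0, "x": 0, "y": 0, "z": 0, "hand": -1}
  ]
}}

```text
t: 16.13
tcp_pos: [0.5264, 0.1708, 0.2026]
orientation: [-3.141, -0.0, 2.219]
force: [-1.0, -1.5, 8.7]
finger_gap: 0.359
gripper_force: 30.0
```

```bash
cat >> st.py <<'E'
im,_=viewer.camera('side'); p=im[196:208,256:276].astype(int); m=p[...,2]-p[...,0]; print('max R-B',m.max(),np.unravel_index(m.argmax(),m.shape))
E
python3 st.py; python3 -c "
import cv2
for f in('side0','s4','s5'):
    p=cv2.imread(f'pics/{f}.png')[196:208,256:276].astype(int);print((p[...,2]-p[...,0]).max())"
```

```text
[0.5264 0.1708 0.2026] [-3.141 -0.     2.219] [-1.01 -1.54  8.74] [-0.208  0.481  0.095] 0.657
max R-B 24 (np.int64(5), np.int64(12))
88
89
24
```

Call:
{"name": "apply_moves", "arguments": {
  "plan": [
    {"wx": 0, "wy": 0, "wz": -0.25, "x": 0, "y": 0, "z": 0, "hand": -1},
    {"wx": 0, "wy": 0, "wz": 0, "x": 0, "y": 0, "z": 0, "hand": -1}
  ]
}}

```text
t: 16.35
tcp_pos: [0.5264, 0.1708, 0.2026]
orientation: [-3.141, -0.0, 2.199]
force: [-2.2, -0.8, 8.4]
finger_gap: 0.359
gripper_force: 30.0
```

```bash
python3 st.py
```

```text
[0.5264 0.1708 0.2026] [-3.141 -0.     2.199] [-2.23 -0.84  8.39] [-0.213  0.555  0.055] 0.655
max R-B 24 (np.int64(5), np.int64(12))
```

```bash
python3 -c "
import cv2
for f in('s4','s5'):
    p=cv2.imread(f'pics/{f}.png')[196:208,256:276].astype(int);print(p[...,2]-p[...,0]);print(p[...,2])"
```

```text
[[ 4  4  3  3  3  3  3  3  4  3  3  3  2  3  2  2  2  3  2  2]
 [ 3  4  4  3  3  4  3  4  3  4  3  3  2  2  2  2  2  3  3  3]
 [ 3  2  2  3  3  2  3  3  3  2  3  4  4  3  3  3  2  3  3  3]
 [ 2  2  2  3  3  3  3  3  3  4 12 23 19  8  3  3  2  2  2  2]
 [ 2  2  3  2  3  3  3  3  3  9 34 63 56 25  6  2  3  3  3  3]
 [ 4  2  2  2  3  3  3  3  3  8 45 89 81 36  8  4  2  4  3  2]
 [ 4  4  3  3  3  3  3  3  3  5 26 56 50 23  6  3  4  3  3  3]
 [ 4  4  3  3  3  3  2  3  3  3  7 12 12  9  5  3  3  3  5  4]
 [ 3  3  3  3  3  2  3  3  3  3  4  5  5  4  3  3  3  3  3  4]
 [ 4  6  4  4  3  3  3  3  2  3  5  6  7  4  4  4  4  2  4  4]
 [ 7  8  6  4  3  4  3  2  3  4  6  9  8  7  5  2  2  3  3  3]
 [ 7  8  6  4  3  3  3  3  2  3  6  9  6  6  8  4  3  3  2  2]]
[[109 102  95  94  96  96  96  95  92  92  97 105 107 101  93  96 103 107
  107 106]
 [107 102  96  94  95  96  95  95  93  93  98 105 107 105 104 105 107 108
  107 106]
 [106 100  94  93  95  95  96  95  92  92  99 106 109 109 109 108 109 108
  105 106]
 [101  99  92  92  95  95  95  94  94  93 107 125 124 114 109 109 107 103
  100 104]
 [ 
[... 1755 characters left out ...]
 109 104
  100 104]
 [ 98 109 114 118 119 118 118 118 115 113 110 108 111 112 109 110 108 100
   95 104]
 [100 110 115 118 119 119 119 117 116 113 111 111 116 115 111 110 109 107
  106 108]
 [107 111 115 118 119 118 119 118 116 114 111 110 116 114 110 110 110 111
  110 110]
 [109 112 116 117 118 118 118 118 117 114 112 109 110 112 112 111 110 111
  111 111]
 [110 111 115 117 118 118 118 118 117 116 112 109 108 110 111 110 111 110
  111 111]
 [109 112 115 117 119 119 118 117 117 115 114 109 108 108 106 107 110 112
  111 110]
 [111 112 114 117 119 120 119 117 117 115 113 111 111 107  98 100 108 111
  111 110]
 [111 113 115 117 117 118 117 117 116 115 114 113 112 108 104 106 109 109
  109 109]]
```

The brass button shows as a warm spot at (268,201) on the tube's edge, proud of the wall, so it has clicked out. I'll stop turning, relax, release and retreat.

Call:
{"name": "apply_moves", "arguments": {
  "plan": [
    {"wx": 0, "wy": 0, "wz": 0.3, "x": 0, "y": 0, "z": 0.001, "hand": -1},
    {"wx": 0, "wy": 0, "wz": 0.3, "x": 0, "y": 0, "z": 0.001, "hand": -1},
    {"wx": 0, "wy": 0, "wz": 0, "x": 0, "y": 0, "z": 0, "hand": -1}
  ]
}}

```text
t: 16.65
tcp_pos: [0.5266, 0.1708, 0.2026]
orientation: [-3.141, -0.0, 2.25]
force: [-2.8, -2.3, 4.4]
finger_gap: 0.359
gripper_force: 30.0
```

```bash
python3 st.py
```

```text
[0.5266 0.1708 0.2026] [-3.141 -0.     2.25 ] [-2.81 -2.33  4.45] [-0.356  0.27   0.002] -0.809
max R-B 19 (np.int64(5), np.int64(12))
```

Call:
{"name": "apply_moves", "arguments": {
  "plan": [
    {"wx": 0, "wy": 0, "wz": 0, "x": 0, "y": 0, "z": 0, "hand": 1},
    {"wx": 0, "wy": 0, "wz": 0, "x": 0, "y": 0, "z": 0, "hand": 1},
    {"wx": 0, "wy": 0, "wz": 0, "x": 0, "y": 0, "z": 0, "hand": 1},
    {"wx": 0, "wy": 0, "wz": 0, "x": 0, "y": 0, "z": 0, "hand": 1},
    {"wx": 0, "wy": 0, "wz": 0, "x": 0, "y": 0, "z": 0, "hand": 1},
    {"wx": 0, "wy": 0, "wz": 0, "x": 0, "y": 0, "z": 0, "hand": 1},
    {"wx": 0, "wy": 0, "wz": 0, "x": 0, "y": 0, "z": 0, "hand": 1},
    {"wx": 0, "wy": 0, "wz": 0, "x": 0, "y": 0, "z": 0, "hand": 1},
    {"wx": 0, "wy": 0, "wz": 0, "x": 0, "y": 0, "z": 0, "hand": 1},
    {"wx": 0, "wy": 0, "wz": 0, "x": 0, "y": 0, "z": 0, "hand": 1},
    {"wx": 0, "wy": 0, "wz": 0, "x": 0, "y": 0, "z": 0.1, "hand": 1},
    {"wx": 0, "wy": 0, "wz": 0, "x": 0, "y": 0, "z": 0.15, "hand": 1},
    {"wx": 0, "wy": 0, "wz": 0, "x": 0, "y": 0, "z": 0.2, "hand": 1},
    {"wx": 0, "wy": 0, "wz": 0, "x": 0, "y": 0, "z": 0.2, "hand": 1},
    {"wx": 0, "wy": 0, "wz": 0, "x": 0, "y": 0, "z": 0.2, "hand": 1},
    {"wx": 0, "wy": 0, "wz": 0, "x": 0.2, "y": -0.1, "z": 0, "hand": 1},
    {"wx": 0, "wy": 0, "wz": 0, "x": 0.2, "y": -0.1, "z": 0, "hand": 1},
    {"wx": 0, "wy": 0, "wz": 0, "x": 0.2, "y": -0.1, "z": 0, "hand": 1},
    {"wx": 0, "wy": 0, "wz": 0, "x": 0.2, "y": -0.1, "z": 0, "hand": 1},
    {"wx": 0, "wy": 0, "wz": 0, "x": 0, "y": 0, "z": 0, "hand": 1}
  ]
}}

```text
t: 18.37
tcp_pos: [0.6509, 0.108, 0.329]
orientation: [3.142, 0.001, 2.245]
force: [0.5, -0.6, -0.1]
finger_gap: 1.001
gripper_force: 0.0
```

```bash
python3 st.py && python3 - <<'E'
from h import *
a,d=save('side','s6');b,_=save('wrist','w6')
im=np.hstack([cv2.resize(a[110:230,200:320],(400,400),interpolation=cv2.INTER_CUBIC),cv2.resize(b,(400,300))[:300].repeat(1,0) if 0 else cv2.resize(b[0:300,120:520],(400,400))])
cv2.imwrite('pics/fin.png',im)
E
```

```text
[0.6509 0.108  0.329 ] [3.142e+00 1.000e-03 2.245e+00] [ 0.46 -0.6  -0.14] [-0.035  0.016 -0.026] -0.944
max R-B 20 (np.int64(4), np.int64(12))
```

View pics/fin.png

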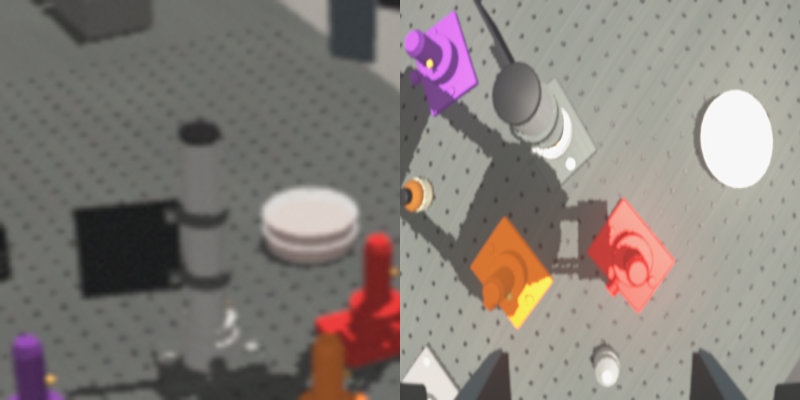

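The baffle stands upright and home on the grey foot, with the button spot still showing at the tube's edge. Nothing else has moved.

```bash
python3 -c "
from workcell import order
print(order.close_job())"
```

```text
the job is handed in; nothing more can be done
None
```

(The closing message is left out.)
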